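# Pack the whole lures into the tackle tray

## Robot

A 6-joint arm with a two-finger parallel gripper is mounted at the origin on the work surface. World frame = base frame: x ahead of the robot, y to its left, z up, the work surface at z = 0. Lengths are in mm, angles in rad, forces in N, time in s.
With the tool pointing down it reaches from about 350 to 950 mm from the base axis. Payload 17.4 kg.
Tool frame: the origin (TCP) lies on the centre line of the jaws, within the pads' length; the fingertips stand 19 mm ahead of it and the grasp point (between the pads) is the TCP; y points along the fingers, z is the direction in which the jaws open and shut, and the axes are right-handed (so a half turn about y gives the same grasp; the last joint's range is limited). The gripper opens to 93 mm and grips with 3 to 60 N. Pads are 15 mm wide; open, the fingers measure 128 mm over their backs; the gripper's body (75 mm by 188 mm) begins 65 mm behind the grasp point.
Start: joints at [-1.354, 0.116, 1.442, -0, 1.584, -0.038], TCP at [170.125, -653.215, 237.646] pointing down, gripper open.
Joint ranges: [-2.83, 2.83], [-0.83, 2.19], [0.07, 2.5], [-1.14, 4.28], [0.01, 3], [-2.97, 2.97]. Speed limits (rad/s): [1.89, 1.89, 2.22, 3.14, 3.14, 3.14].

## Interface

Orientations are given as a unit quaternion [x, y, z, w].
In Python, from rig import bot gives the robot as it stands.
- The arm moves only by the tool step_arm, never from a script. Its argument "moves" is text: rows parted by semicolons, each of 5 numbers parted by spaces: the shift along the tool's x, y, z in units of 25 mm (1.0 is 25 mm), then the turn about the tool's y in units of 8 degrees (1.0 is 8 degrees), then the closure, from 0 (fully open) to 1 (shut). In form: dx dy dz spin jaw; .... A call has 1 to 10 rows; each row shifts and turns the commanded pose from where the row before left it, along the tool's axes as they then stand; what a row does not reach is not made up. A row lasts 1/10 s, in which the tool goes at most 50 mm and 8.59 degrees, less where a joint would pass 70% of its speed; a pose out of reach is approached as far as the arm can. A call is refused whole if a number of a shift passes 1 or a number of a turn 1, either way. A call with a gripper value outside its range is refused whole. The fingers move at their own pace and stop on an object; "grip_force" is the grip in N (left out, the last holds). Time passes only in rows, so rows that do not move let the fingers close. It gives the time, the measured TCP pose, the force and the opening at its end, in the units of the state.
- bot.sense(): the state, without advancing time (a new reading comes with each control period).
- bot.camera(name): name is "scene" or "top"; returns (picture, depth): 480x640x3 uint8, red, green, blue; 480x640 float32, mm along the optical axis (not along the pixel's ray), 0 where there is no reading.
- bot.get_calibration(name): a dict with "mtx" (3x3 intrinsics, pixels), "R" (3x3) and "t" (3): a world point X has camera coordinates R X + t. Camera axes: x right, y down, z forward; pixel columns grow to the right and rows downward; lengths in mm; the calibration is good to about 2 mm. A picture is of the moment at which its call begins. get_calibration takes no time and is no camera call.
- bot.hand_in(): hands the job in, once; it reports no verdict.
The state is a dict: "time": time; "joints": joint angles; "qvel": joint speeds; "tau": joint torques, N m; "tcp_pos": TCP position; "eef_rot": TCP orientation; "contact_force": force on the tool from outside, world axes, zero at the start; "moment": the same for the moment, N m; "finger_gap": opening from 0.0 (shut) to 1.0 (fully open).
Only numpy, scipy, OpenCV 4.12 (cv2) and the standard library are available. Lean on these libraries where they do the work, as an engineer would, in place of code of your own. Each camera call takes 0.05 s, during which the arm holds its last target.

## Task

Pack the tackle tray: lay each of the three whole rubber lures, the ones that still have their forked tail, flat on the floor of the bay that matches its length - longest lure in the longest bay, middle in the middle, shortest in the shortest. Leave the two torn lures without tails, the cork float and the reel where they lie.

Things in the scene. Friction and masses are not known exactly. Their poses are not given: they have to be found in the camera images.
- lure_long_center (a point): black hard-silicone lure, the longest of the three whole ones: round body 22 mm thick, 70 mm long, wire eye at the nose, then a flat forked tail 30 mm long, 38 mm across; 100 mm overall without the eye. Lies on its belly on a white board 6 mm thick. Point: middle of the overall length, in the body, 11 mm above its underside; x to the nose, z up. 30 g; grip across y here (20 to 22 mm wide).
- lure_mid_center (a point): black hard-silicone lure, the middle-sized of the three whole ones: round body 22 mm thick, 52 mm long, wire eye at the nose, then a flat forked tail 24 mm long, 38 mm across; 76 mm overall without the eye. Lies on its belly on a white board 6 mm thick. Point: middle of the overall length, in the body, 11 mm above its underside; x to the nose, z up. 30 g; grip across y here (20 to 22 mm wide).
- lure_short_center (a point): black hard-silicone lure, the shortest of the three whole ones: round body 22 mm thick, 36 mm long, wire eye at the nose, then a flat forked tail 18 mm long, 38 mm across; 54 mm overall without the eye. Lies on its belly on a white board 6 mm thick. Point: middle of the overall length, in the body, 11 mm above its underside; x to the nose, z up. 30 g; grip across y here (20 to 22 mm wide).
- torn_large_center (a point): look-alike that does not belong in the tray: a black rubber lure that has lost its tail, a bare round body 22 mm thick and 74 mm long, cut off flat at the rear. It stays where it lies. This point is at its middle, 11 mm above the board; x points to the nose.
- torn_small_center (a point): look-alike that does not belong in the tray: a black rubber lure that has lost its tail, a bare round body 22 mm thick and 52 mm long, cut off flat at the rear. It stays where it lies. This point is at its middle, 11 mm above the board; x points to the nose.
- float_center (a point): look-alike that does not belong in the tray: a cigar-shaped cork float 22 mm thick, cork 58 mm long with a thin wooden stem at each end (about 82 mm overall). It stays where it lies. This point is in the cork, 11 mm above the board; x runs along it.
- bay_long_floor (a point): the longest bay of the tackle tray: a fixed grey insert 128 x 78 mm with one open wood-lined recess 120 mm long (x) by 70 mm wide (y), 12 mm deep. The fixed aluminium tray (138 x 246 mm, rim no higher than the inserts), on a white board, holds three inserts side by side, 79 mm apart, in any order. Point: centre of the recess floor; x along the recess, z up.
- bay_mid_floor (a point): the middle bay of the tackle tray: a fixed grey insert 128 x 78 mm with one open wood-lined recess 94 mm long (x) by 70 mm wide (y), 12 mm deep. The fixed aluminium tray (138 x 246 mm, rim no higher than the inserts), on a white board, holds three inserts side by side, 79 mm apart, in any order. Point: centre of the recess floor; x along the recess, z up.
- bay_short_floor (a point): the shortest bay of the tackle tray: a fixed grey insert 128 x 78 mm with one open wood-lined recess 70 mm long (x) by 70 mm wide (y), 12 mm deep. The fixed aluminium tray (138 x 246 mm, rim no higher than the inserts), on a white board, holds three inserts side by side, 79 mm apart, in any order. Point: centre of the recess floor; x along the recess, z up.
- reel_center (a point): silver spinning reel lying on the plank beyond the boards, a bystander about 110 x 110 mm and 60 mm high; this point is near its middle, 26 mm above the plank. The white boards are 6 mm thick (top 6 mm above the plank).
Mind the look-alikes: they are no part of the job. What is shaped like the part that bears lure_short_center but green is not meant. Leave any blue look-alike of the part that bears lure_mid_center alone.

How it is judged (in metres and radians):
At the end, for the whole second after the job is handed in: Each whole lure lies flat (within 0.1 rad) on the floor of the bay matching its length, its centre within 26 mm of the bay's centre along and across, and 8 to 14.5 mm above the bay's floor, released and at rest; the torn lures, the float and the reel are within 25 mm of where they were (x of lure_long_center in the frame of bay_long_floor between -0.026 and 0.026 m and y of lure_long_center in the frame of bay_long_floor between -0.026 and 0.026 m and z of lure_long_center in the frame of bay_long_floor between 0.008 and 0.0145 m and angle between each of lure_long_center, lure_mid_center, lure_short_center's own z axis and vertical below 0.1 rad and linear speed of each of lure_long, lure_mid, lure_short below 0.02 m/s and x of lure_mid_center in the frame of bay_mid_floor between -0.026 and 0.026 m and y of lure_mid_center in the frame of bay_mid_floor between -0.026 and 0.026 m and z of lure_mid_center in the frame of bay_mid_floor between 0.008 and 0.0145 m and x of lure_short_center in the frame of bay_short_floor between -0.026 and 0.026 m and y of lure_short_center in the frame of bay_short_floor between -0.026 and 0.026 m and z of lure_short_center in the frame of bay_short_floor between 0.008 and 0.0145 m and distance of each of torn_large_center, torn_small_center, float_center, reel_center from where it was at the start of the episode below 0.025 m); the robot touches nothing.
It fails at once if the large torn lure is shifted by more than 25 mm (distance of torn_large_center from where it was at the start of the episode above 0.025 m).
It fails at once if the small torn lure is shifted by more than 25 mm (distance of torn_small_center from where it was at the start of the episode above 0.025 m).
It fails at once if the cork float is shifted by more than 25 mm (distance of float_center from where it was at the start of the episode above 0.025 m).
It fails at once if the reel is shifted by more than 25 mm (distance of reel_center from where it was at the start of the episode above 0.025 m).
It also fails if it takes over 80 s, if anything falls off the work surface, if the arm or the gripper's body presses on something with over 40 N, if the wrist force passes 120 N, or if a joint passes its speed limit or range.

## Working session

There is one attempt and no reset: what is moved stays moved. The work goes in short steps, Python scripts to look and compute and a tool call to move; the robot and the scene stay as the last step left them, time stands still between calls to the robot, and variables do not carry over. Pictures are saved under pics/ and viewed, and the job is handed in when it is done.

Besides the shell and the picture viewer there is one more tool, called after "Call:" as name(argument=value, ...) on one line, values as JSON. step_arm: Moves the arm, as the interface text tells. Its arguments: {"type":"object","properties":{"moves":{"type":"string"},"grip_force":{"type":"number"}},"required":["moves"]}

```bash
ls; mkdir -p pics
python3 - <<'E'
from rig import bot
import cv2,numpy as np
print(bot.sense())
for n in("scene","top"):
    p,d=bot.camera(n); cv2.imwrite(f"pics/{n}0.png",p[...,::-1]); np.savez(f"pics/{n}0.npz",p=p,d=d)
    c=bot.get_calibration(n); print(n,c, -c["R"].T@c["t"])
E
```

```text
pics
{'time': 0.0, 'joints': array([-1.35380219e+00,  1.16496978e-01,  1.44230633e+00, -3.52842223e-06,
        1.58400296e+00, -3.78036353e-02]), 'qvel': array([ 0.00063243, -0.00057429,  0.00091561,  0.00043606,  0.00178012,
        0.00018976]), 'tau': array([-1.06938307e-03, -7.21265745e+01, -6.22618532e+01,  7.79943913e-02,
        2.37428548e-02, -1.86232239e-05]), 'tcp_pos': array([ 170.07896888, -653.0170276 ,  236.87225995]), 'eef_rot': array([-0.08988073,  0.70180332, -0.70094883,  0.08980146]), 'contact_force': array([-0.20540206,  0.31238366, -0.00472616]), 'moment': array([-0.02116409,  0.05027119,  0.02116529]), 'finger_gap': 1.0018632642491365}
scene {'mtx': array([[528.80143664,   0.        , 314.86366834],
       [  0.        , 528.80143664, 239.45812085],
       [  0.        ,   0.        ,   1.        ]]), 'R': array([[ 0.59986515,  0.80003031,  0.01064461],
       [ 0.64401213, -0.47490224, -0.59976349],
       [-0.47477382,  0.36663247, -0.80010652]]), 't': array([-310.34075132, -322.22329263, 1453.77295723])} [1083.89165121 -437.74293023  973.21891621]
top {'mtx': array([[580.20555624,   0.        , 321.74163219],
       [  0.        , 580.20555624, 234.89765948],
       [  0.        ,   0.        ,   1.        ]]), 'R': array([[ 1.55089394e-03, -9.99907350e-01, -1.35235137e-02],
       [-9.93141286e-01,  4.09218337e-05, -1.16920416e-01],
       [ 1.16910137e-01,  1.36120909e-02, -9.93049209e-01]]), 't': array([  16.12684519,  562.73984053, 1003.95677302])} [ 441.48243441    2.43637181 1062.99234689]
```

View pics/scene0.png

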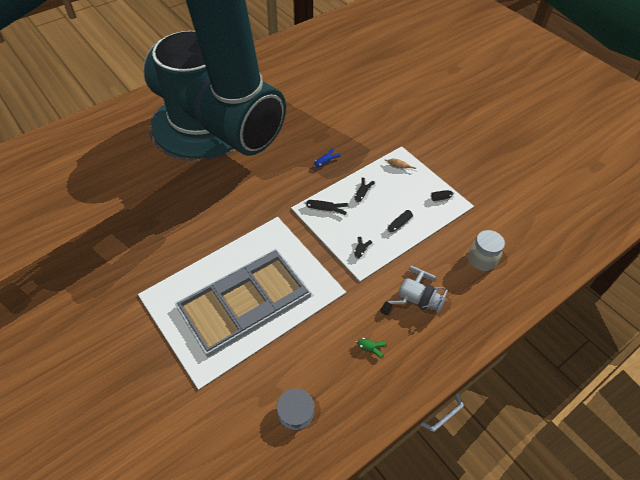

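View pics/top0.png

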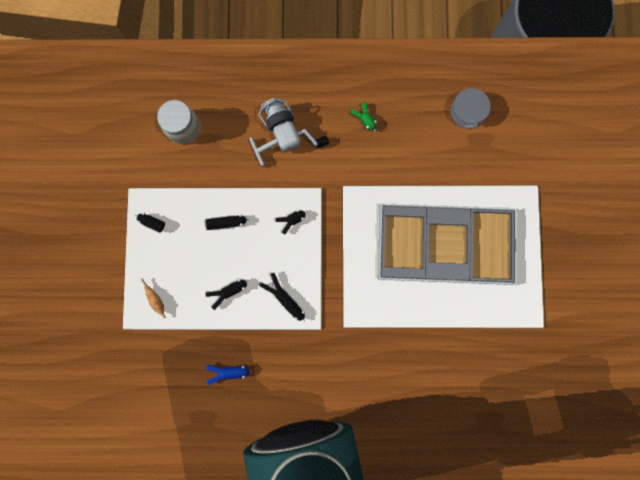

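```bash
cat > h.py <<'E'
import numpy as np,cv2
from rig import bot
def cal(n):
    c=bot.get_calibration(n); return np.array(c["mtx"]),np.array(c["R"]),np.array(c["t"])
def ray(n,uv):
    K,R,t=cal(n); uv=np.atleast_2d(uv).astype(float)
    d=np.c_[uv,np.ones(len(uv))]@np.linalg.inv(K).T@R
    return -R.T@t,d
def plane(n,uv,z):
    o,d=ray(n,uv); s=(z-o[2])/d[:,2]; return o+s[:,None]*d
def tri(a,ua,b,ub):
    o1,d1=ray(a,ua);o2,d2=ray(b,ub);d1=d1[0];d2=d2[0]
    s=np.linalg.lstsq(np.c_[d1,-d2],o2-o1,rcond=None)[0]
    p,q=o1+s[0]*d1,o2+s[1]*d2
    return (p+q)/2,np.linalg.norm(p-q)
def proj(n,X):
    K,R,t=cal(n); x=(np.atleast_2d(X)@R.T+t)@K.T; return x[:,:2]/x[:,2:]
def pts(n,d):
    K,R,t=cal(n); v,u=np.mgrid[:480,:640]; c=np.stack([u,v,np.ones_like(u)],-1)@np.linalg.inv(K).T*d[...,None]
    return (c-t)@R
def blobs(n,p,amin=60):
    hsv=cv2.cvtColor(p,cv2.COLOR_RGB2HSV)
    m=(p.max(-1)<60).astype(np.uint8)
    k,l,s,c=cv2.connectedComponentsWithStats(m)
    return [(i,s[i],c[i],l==i) for i in range(1,k) if amin<s[i][4]<900]
E
python3 - <<'E'
from h import *
for n in("top","scene"):
    f=np.load(f"pics/{n}0.npz");p,d=f["p"],f["d"]; P=pts(n,d)
    for i,s,c,m in blobs(n,p):
        q=plane(n,c,17)[0]
        if abs(q[1])>400 or not 300<q[0]<750: continue
        z=P[m][:,2]; print(n,s,c.round(1),"xy@17",q.round(0),"z",np.percentile(z,[5,50,95]).round(1))
f=np.load("pics/top0.npz");P=pts("top",f["d"])
for u,v in [(404,243),(449,244),(491,245),(426,243),(468,215),(360,250),(140,255),(600,250),(383,240)]: print(u,v,P[v,u].round(1))
E
```

```text
top [316 136  13  12 116] [322.  141.6] xy@17 [738.  17.  17.] z [ 0.1 15.6 20.4]
top [276 211  29  22 230] [291.8 219.1] xy@17 [594.  71.  17.] z [16.9 22.9 28.4]
top [138 214  27  18 264] [151.3 222.2] xy@17 [588. 328.  17.] z [16.  25.1 29.9]
top [206 216  40  13 376] [224.5 222. ] xy@17 [588. 194.  17.] z [18.7 25.  29.1]
top [260 274  44  46 488] [284.8 298.8] xy@17 [449.  83.  17.] z [17.6 23.9 28.2]
top [206 280  41  29 350] [227.8 291.1] xy@17 [463. 186.  17.] z [17.3 23.4 27.9]
scene [355 178  19  24 159] [362.5 190.1] xy@17 [465. 184.  17.] z [15.4 21.7 27.8]
scene [432 191  20  10 153] [440.8 195.1] xy@17 [590. 326.  17.] z [14.3 22.4 28.1]
scene [306 200  42  15 297] [326.  205.7] xy@17 [452.  82.  17.] z [14.1 20.7 27. ]
scene [388 210  25  22 216] [400.1 220.6] xy@17 [590. 193.  17.] z [15.3 23.8 28.4]
scene [355 237  17  21 136] [360.8 247.5] xy@17 [595.  70.  17.] z [15.7 22.2 27.4]
scene [380 302  13  13 107] [386.  308.2] xy@17 [745.  12.  17.] z [-1.  14.7 19.4]
404 243 [ 550.5 -132.8   11. ]
449 244 [ 548.7 -214.5   10.7]
491 245 [ 546.6 -289.6   13.9]
426 243 [ 549.5 -171.2   20.2]
468 215 [ 600.2 -247.6   22.2]
360 250 [538.2 -53.1   4.8]
140 255 [528.7 350.2   6.6]
600 250 [ 539.1 -492.9   -2.9]
383 240 [554.4 -93.4  25.8]
```

```bash
cat > m.py <<'E'
from h import *
L={"long":(100,70),"mid":(76,52),"short":(54,36)}
def lure(n,p,seed):
    K=4
    bl=[b for b in blobs(n,p) if np.linalg.norm(plane(n,b[2],17)[0][:2]-seed)<30]
    m=bl[0][3].astype(np.uint8)*255
    # metric resampling of pixels: rectify plane z=17 at 0.5 mm
    c=np.array(seed); q=np.array([[c[0]+70,c[1]+70,17],[c[0]+70,c[1]-70,17],[c[0]-70,c[1]-70,17],[c[0]-70,c[1]+70,17]])
    H=cv2.getPerspectiveTransform(proj(n,q).astype(np.float32),np.float32([[0,0],[280,0],[280,280],[0,280]]))
    w=(cv2.warpPerspective(m,H,(280,280))>127).astype(np.uint8)
    body=cv2.morphologyEx(w,cv2.MORPH_OPEN,cv2.getStructuringElement(cv2.MORPH_ELLIPSE,(31,31)))
    k,l,s,_=cv2.connectedComponentsWithStats(body); body=(l==1+np.argmax(s[1:,4])).astype(np.uint8)
    def xy(mm): v,u=np.nonzero(mm); return np.c_[c[0]+70-(v+.5)/2,c[1]+70-(u+.5)/2]
    B,W=xy(body),xy(w)
    e,V=np.linalg.eigh(np.cov(B.T)); ax=V[:,1]; bc=B.mean(0)
    if ax@(bc-W.mean(0))<0: ax=-ax
    s=(W-bc)@ax; sb=(B-bc)@ax; wb=(B-bc)@np.array([-ax[1],ax[0]])
    return bc,np.degrees(np.arctan2(ax[1],ax[0])),(s.min(),s.max()),(sb.min(),sb.max()),(wb.min(),wb.max()),ax
E
python3 - <<'E'
from m import *
for n in("top","scene"):
    p=np.load(f"pics/{n}0.npz")["p"]
    for k,sd in dict(long=(449,83),mid=(463,186),short=(594,71)).items():
        bc,a,s,sb,wb,ax=lure(n,p,sd); tot,bl=L[k]
        # tail-end based centre
        print(n,k,"bodyc",bc.round(1),"yaw",round(a,1),"all",np.round(s,1),"body",np.round(sb,1),"w",np.round(wb,1),"centre(tail-based)",(bc+ax*(s[0]+tot/2)).round(1),"(body)",(bc-ax*(tot-bl)/2).round(1))
s=bot.sense()
from scipy.spatial.transform import Rotation as R
print(R.from_quat(s["eef_rot"]).as_matrix().round(3))
# bays
p=np.load("pics/top0.npz")["p"]
for n in("top","scene"):
    p=np.load(f"pics/{n}0.npz")["p"];h=cv2.cvtColor(p,cv2.COLOR_RGB2HSV); m=((h[...,1]>70)&(h[...,2]>60)).astype(np.uint8)
    k,l,st,c=cv2.connectedComponentsWithStats(m)
    for i in range(1,k):
        if 500<st[i][4]<6000:
            cn=cv2.findContours((l==i).astype(np.uint8),0,2)[0][0][:,0]; q=plane(n,cn,10)
            if abs(q[:,0].mean()-550)<60: 
                r=cv2.minAreaRect(q[:,:2].astype(np.float32)); print(n,c[i].round(1),np.round(r[0],1),np.round(r[1],1),round(r[2],1))
E
python3 - <<'E'
import cv2
p=cv2.imread("pics/top0.png")
cv2.imwrite("pics/crop.png",cv2.resize(p[180:340,120:340],None,fx=3.5,fy=3.5,interpolation=cv2.INTER_CUBIC))
cv2.imwrite("pics/crop2.png",cv2.resize(p[180:340,340:550],None,fx=3.5,fy=3.5,interpolation=cv2.INTER_CUBIC))
E
```

```text
top long bodyc [443.1  77.2] yaw -138.0 all [-58.4  39. ] body [-30.9  30.8] w [-9.5 10.2] centre(tail-based) [449.4  82.9] (body) [454.3  87.3]
top mid bodyc [465.4 180.2] yaw -62.8 all [-43.8  30.5] body [-21.6  21.3] w [-9.2  9.5] centre(tail-based) [462.7 185.3] (body) [459.9 190.8]
top short bodyc [595.4  67.7] yaw -57.6 all [-30.7  21.4] body [-13.5  14.1] w [-9.8  9.4] centre(tail-based) [593.4  70.8] (body) [590.6  75.3]
scene long bodyc [445.5  75.8] yaw -138.6 all [-57.6  40.5] body [-31.5  31.7] w [-13.8  14. ] centre(tail-based) [451.2  80.8] (body) [456.7  85.7]
scene mid bodyc [465.4 181.8] yaw -62.3 all [-42.5  37.9] body [-21.7  21.5] w [-10.4  10.1] centre(tail-based) [463.3 185.8] (body) [459.8 192.5]
scene short bodyc [595.1  68.5] yaw -70.3 all [-29.3  26. ] body [-13.   13.1] w [-9.3 10.1] centre(tail-based) [594.4  70.7] (body) [592.1  77. ]
[[-0.968 -0.     0.252]
 [-0.252  0.001 -0.968]
 [-0.    -1.    -0.001]]
top [491.  245.2] [ 547.  -290.4] [ 65.5 119.9] 87.9
top [403.5 241.9] [ 553. -132.] [68.9 94.2] 87.8
top [447.4 243.4] [ 549.6 -211.7] [67.6 69.7] 88.1
scene [275.4 280.7] [ 549.7 -130.5] [66.5 87.4] 87.7
scene [243.1 298.5] [ 546.4 -209.9] [67.4 63.3] 88.0
scene [209.7 318.1] [ 543.6 -289.2] [ 68.6 113.7] 87.7
```

View pics/crop.png

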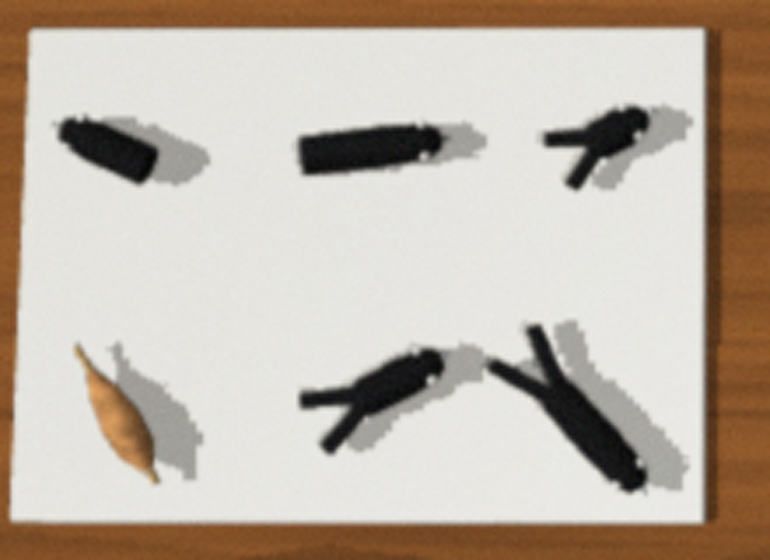

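View pics/crop2.png

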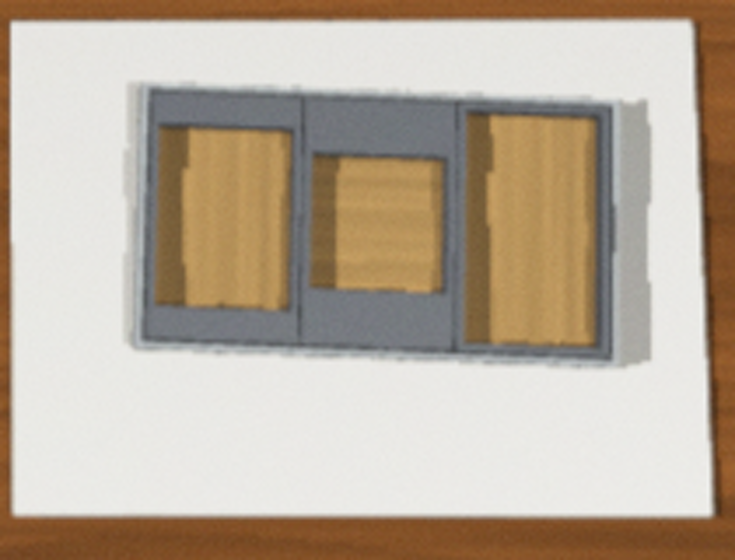

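Create plan.py:
```python
import sys
from h import *
from scipy.spatial.transform import Rotation as R
def st():
    s=bot.sense(); M=R.from_quat(s["eef_rot"]).as_matrix(); return s,M
def plan(x,y,z,yaw=None):
    s,M=st(); d=M.T@(np.array([x,y,z])-s["tcp_pos"])/25
    cy=np.degrees(np.arctan2(M[1,0],M[0,0]))
    print("t",round(s["time"],2),"tcp",s["tcp_pos"].round(1),"yaw",round(cy,2),"gap mm",round(93*s["finger_gap"],1),"F",s["contact_force"].round(1),"j",s["joints"].round(2),"tilt",M[:,1].round(3))
    print("delta units",d.round(3), "rows",np.abs(d).max().round(1))
    if yaw is not None: print("spin",round(((cy-yaw+180)%360-180)/8,3))
if __name__=="__main__": plan(*map(float,sys.argv[1:]))
```

```text
(no output)
```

Call:
step_arm(moves="0 0.4 0 -1 0.4; 0 0.4 0 -1 0.4; 0 0.4 0 -1 0.4; 0 0.4 0 -1 0.4; 0 0.4 0 -1 0.4; 0 0.4 0 -1 0.4; 0 0.4 0 -1 0.4; 0 0.4 0 -1 0.4; 0 0.4 0 -1 0.4; 0 0.4 0 -1 0.4", grip_force=15)

```text
time: 1.1
tcp_pos: [170.1, -653.0, 136.8]
eef_rot: [-0.521, 0.478, -0.478, 0.521]
contact_force: [-0.1, -0.2, -0.3]
finger_gap: 0.601
```

Call:
step_arm(moves="0 0 0 -1 0.4; 0 0 0 -1 0.4; 0 0 0 -0.9 0.4; 0 0 0 0 0.4")

```text
time: 1.5
tcp_pos: [170.1, -653.1, 137.3]
eef_rot: [-0.606, 0.365, -0.364, 0.606]
contact_force: [0.6, 0.0, -0.3]
finger_gap: 0.598
```

```bash
python3 plan.py 595.5 68 120 -62
```

```text
t 1.5 tcp [ 170.1 -653.1  137.3] yaw -62.07 gap mm 55.6 F [ 0.6  0.  -0.3] j [-1.35  0.16  1.56 -0.    1.43 -1.84] tilt [-0.     0.001 -1.   ]
delta units [-17.513   0.705  28.544] rows 28.5
spin -0.009
```

Call:
step_arm(moves="-0.58 0 0.95 0 0.4; -0.58 0 0.95 0 0.4; -0.58 0 0.95 0 0.4; -0.58 0 0.95 0 0.4; -0.58 0 0.95 0 0.4; -0.58 0 0.95 0 0.4; -0.58 0 0.95 0 0.4; -0.58 0 0.95 0 0.4; -0.58 0 0.95 0 0.4; -0.58 0 0.95 0 0.4")

```text
time: 2.5
tcp_pos: [313.0, -413.1, 137.6]
eef_rot: [-0.605, 0.367, -0.367, 0.605]
contact_force: [0.6, 0.2, -0.5]
finger_gap: 0.596
```

Call:
step_arm(moves="-0.58 0 0.95 0 0.4; -0.58 0 0.95 0 0.4; -0.58 0 0.95 0 0.4; -0.58 0 0.95 0 0.4; -0.58 0 0.95 0 0.4; -0.58 0 0.95 0 0.4; -0.58 0 0.95 0 0.4; -0.58 0 0.95 0 0.4; -0.58 0 0.95 0 0.4; -0.58 0 0.95 0 0.4")

```text
time: 3.5
tcp_pos: [455.4, -174.1, 137.6]
eef_rot: [0.605, -0.367, 0.367, -0.605]
contact_force: [0.1, -0.9, 0.3]
finger_gap: 0.601
```

Call:
step_arm(moves="-0.58 0 0.95 0 0.4; -0.58 0 0.95 0 0.4; -0.58 0 0.95 0 0.4; -0.58 0 0.95 0 0.4; -0.58 0 0.95 0 0.4; -0.58 0 0.95 0 0.4; -0.58 0 0.95 0 0.4; -0.58 0 0.95 0 0.4; -0.58 0 0.95 0 0.4; -0.58 0 0.95 0 0.4")

```text
time: 4.5
tcp_pos: [597.9, 64.9, 137.5]
eef_rot: [0.605, -0.367, 0.367, -0.605]
contact_force: [0.3, -0.7, 1.0]
finger_gap: 0.597
```

```bash
python3 plan.py 595.5 68 26.5 -62
```

```text
t 4.5 tcp [597.9  64.9 137.5] yaw -62.46 gap mm 55.5 F [ 0.3 -0.7  1. ] j [ 0.07  0.    1.72 -0.    1.42 -0.41] tilt [-0. -0. -1.]
delta units [-0.153  4.44  -0.028] rows 4.4
spin -0.057
```

Call:
step_arm(moves="-0.12 0.8 0 0 0.4; 0 0.8 0 0 0.4; 0 0.8 0 0 0.4; 0 0.8 0 0 0.4; 0 0 0 0 0.4; 0 0 0 0 0.4")

```text
time: 5.1
tcp_pos: [596.1, 66.5, 58.0]
eef_rot: [0.605, -0.366, 0.366, -0.605]
contact_force: [-0.0, -0.7, 0.1]
finger_gap: 0.598
```

```bash
python3 plan.py 595.5 68 26.5 -62;  python3 - <<'E'
from h import *
for n in("scene","top"):
    p,d=bot.camera(n); cv2.imwrite(f"pics/{n}1.png",cv2.resize(p[130:330,220:480] if n=="scene" else p[170:340,120:400],None,fx=2.5,fy=2.5)[...,::-1])
E
```

```text
t 5.1 tcp [596.1  66.5  58. ] yaw -62.33 gap mm 55.6 F [-0.  -0.7  0.1] j [ 0.07  0.06  1.8   0.    1.28 -0.41] tilt [-0.  0. -1.]
delta units [-0.063  1.258  0.006] rows 1.3
spin -0.042
```

View pics/scene1.png

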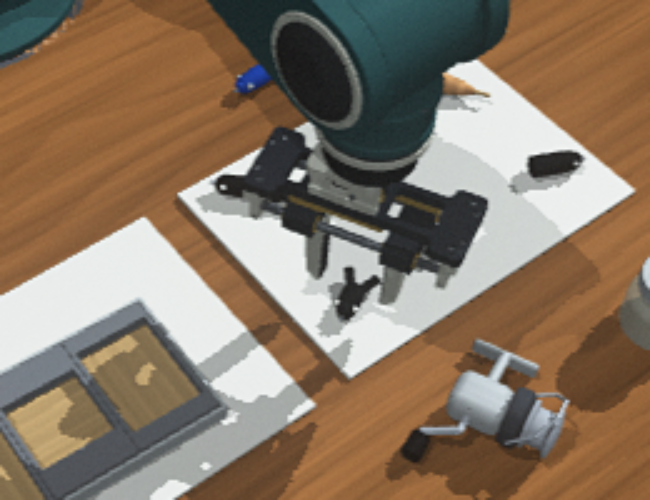

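The scene crop shows the open fingers at (315,255) and (390,285), either side of the short lure at (350,295). I'll go down and grip.

Call:
step_arm(moves="-0.05 0.6 0 0 0.4; 0 0.65 0 0 0.4; 0 0 0 0 0.4; 0 0 0 0 0.8; 0 0 0 0 0.9; 0 0 0 0 0.9; 0 0 0 0 0.9", grip_force=15)

```text
time: 5.9
tcp_pos: [595.3, 67.6, 26.0]
eef_rot: [0.606, -0.365, 0.365, -0.605]
contact_force: [0.2, -0.3, 0.1]
finger_gap: 0.305
```

```bash
python3 plan.py 595.5 68 26.5 -2.2
```

```text
t 5.9 tcp [595.3  67.6  26. ] yaw -62.2 gap mm 28.3 F [ 0.2 -0.3  0.1] j [ 0.07  0.09  1.82  0.    1.23 -0.41] tilt [-0.001 -0.    -1.   ]
delta units [-0.01  -0.02   0.013] rows 0.0
spin -7.5
```

Call:
step_arm(moves="0 0 0 0 0.9; 0 0 0 0 0.9; 0 0 0 0 0.9")

```text
time: 6.2
tcp_pos: [595.5, 67.6, 26.4]
eef_rot: [-0.605, 0.365, -0.365, 0.605]
contact_force: [0.6, -0.4, -0.1]
finger_gap: 0.215
```

```bash
python3 plan.py 548.5 -210 100 -2.2
```

```text
t 6.2 tcp [595.5  67.6  26.4] yaw -62.2 gap mm 20.0 F [ 0.6 -0.4 -0.1] j [ 0.07  0.09  1.82  0.    1.23 -0.41] tilt [ 0.  0. -1.]
delta units [ 8.946 -2.944 -6.843] rows 8.9
spin -7.5
```

Call:
step_arm(moves="0 -0.4 0 0 0.9; 0 -0.6 0 0 0.9; 0 -0.6 0 -0.9 0.9; 0 -0.6 0 -1 0.9; 0 -0.6 0 -1 0.9; 0 -0.2 0 -1 0.9; 0 0 0 -1 0.9; 0 0 0 -1 0.9; 0 0 0 -1 0.9; 0 0 0 -0.6 0.9")

```text
time: 7.2
tcp_pos: [595.8, 67.6, 103.1]
eef_rot: [-0.707, 0.011, -0.012, 0.707]
contact_force: [0.0, -0.0, -0.2]
finger_gap: 0.21
```

```bash
python3 plan.py 551.5 -210 100 -2.2;python3 - <<'E'
from h import *
for n in("scene","top"):
    p,d=bot.camera(n); cv2.imwrite(f"pics/{n}2.png",cv2.resize(p[130:330,220:480] if n=="scene" else p[170:340,120:400],None,fx=2.5,fy=2.5)[...,::-1])
E
```

```text
t 7.2 tcp [595.8  67.6 103.1] yaw -1.88 gap mm 19.5 F [ 0.  -0.  -0.2] j [ 0.07  0.02  1.76  0.    1.36 -1.47] tilt [ 0.001  0.    -1.   ]
delta units [ -1.407   0.118 -11.158] rows 11.2
spin 0.04
```

View pics/scene2.png

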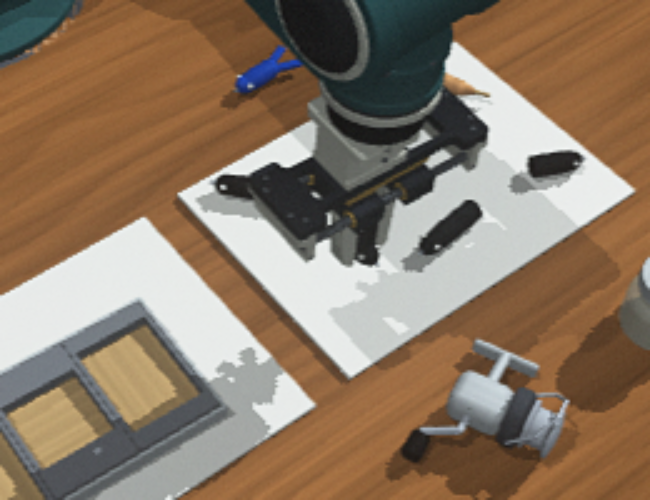

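Call:
step_arm(moves="-0.14 0 -1 0 0.9; -0.14 0 -1 0 0.9; -0.14 0 -1 0 0.9; -0.14 0 -1 0 0.9; -0.14 0 -1 0 0.9; -0.14 0 -1 0 0.9; -0.14 0 -1 0 0.9; -0.14 0 -1 0 0.9; -0.14 0 -1 0 0.9; -0.14 0 -1 0 0.9")

```text
time: 8.3
tcp_pos: [550.9, -181.9, 102.5]
eef_rot: [0.707, -0.014, 0.015, -0.707]
contact_force: [1.1, 1.8, -0.1]
finger_gap: 0.212
```

Call:
step_arm(moves="0 0.5 -0.6 0 0.9; 0 0.4 -0.56 0 0.9; 0 0.4 0 0 0.9; 0 0 0 0 0.9; 0 0 0 0 0.9")

```text
time: 8.8
tcp_pos: [549.9, -209.0, 68.5]
eef_rot: [-0.707, 0.014, -0.013, 0.707]
contact_force: [0.6, -0.1, -0.5]
finger_gap: 0.214
```

```bash
python3 plan.py 551.5 -210 32 -2.2;python3 - <<'E'
from h import *
f=np.load("pics/scene0.npz");P=pts("scene",f["d"]);Q=pts("top",np.load("pics/top0.npz")["d"])
for x,y in[(552,-131),(548.5,-210),(546,-289),(530,-70),(470,-200)]:
    for n,A in(("scene",P),("top",Q)):
        u,v=proj(n,[x,y,10])[0].astype(int); print(n,x,y,np.median(A[v-3:v+4,u-3:u+4,2]).round(1))
p,d=bot.camera("scene"); cv2.imwrite("pics/s3.png",cv2.resize(p[200:400,130:390],None,fx=2.5,fy=2.5)[...,::-1])
E
```

```text
t 8.8 tcp [ 549.9 -209.    68.5] yaw -2.18 gap mm 19.9 F [ 0.6 -0.1 -0.5] j [-0.41  0.03  1.82  0.    1.3  -1.94] tilt [-0.001  0.001 -1.   ]
delta units [ 0.067  1.459 -0.037] rows 1.5
spin 0.002
scene 552 -131 10.7
top 552 -131 11.6
scene 548.5 -210 10.8
top 548.5 -210 11.6
scene 546 -289 11.0
top 546 -289 10.9
scene 530 -70 4.0
top 530 -70 5.6
scene 470 -200 4.7
top 470 -200 4.8
```

View pics/s3.png

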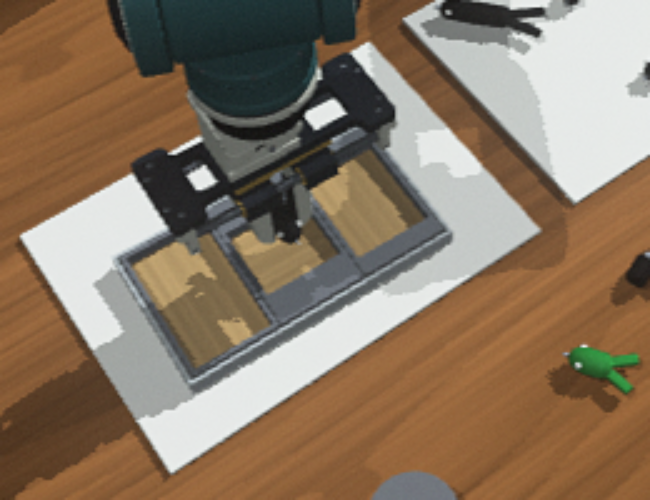

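Call:
step_arm(moves="0.05 0.6 -0.03 0 0.9; 0 0.4 0 0 0.9; 0 0.2 0 0 0.9; 0 0.12 0 0 0.9; 0 0.05 0 0 0.9; 0 0 0 0 0.9; 0 0 0 0 0.9")

```text
time: 9.55
tcp_pos: [551.2, -210.7, 35.0]
eef_rot: [0.707, -0.013, 0.014, -0.707]
contact_force: [0.5, 0.2, 0.6]
finger_gap: 0.213
```

```bash
python3 plan.py 551.5 -210 32 -2.2
```

```text
t 9.55 tcp [ 551.2 -210.7   35. ] yaw -2.2 gap mm 19.8 F [0.5 0.2 0.6] j [-0.41  0.06  1.84 -0.    1.24 -1.94] tilt [ 0. -0. -1.]
delta units [0.009 0.12  0.029] rows 0.1
spin -0.0
```

Call:
step_arm(moves="0 0.05 0 0 0.9; 0 0.04 0 0 0.9; 0 0 0 0 0.9; 0 0 0 0 0.9")

```text
time: 9.95
tcp_pos: [551.1, -210.6, 32.4]
eef_rot: [-0.707, 0.014, -0.014, 0.707]
contact_force: [0.2, -0.3, -0.3]
finger_gap: 0.212
```

Call:
step_arm(moves="0 0.02 0 0 0.9; 0 0 0 0 0.74; 0 0 0 0 0.7; 0 0 0 0 0.69; 0 0 0 0 0.69; 0 0 0 0 0.69")

```text
time: 10.55
tcp_pos: [551.1, -210.6, 31.9]
eef_rot: [0.707, -0.014, 0.014, -0.707]
contact_force: [-0.6, -0.4, -0.2]
finger_gap: 0.312
```

```bash
python3 plan.py 551.5 -210 110 -62;python3 - <<'E'
from h import *
p,d=bot.camera("scene"); cv2.imwrite("pics/s4.png",cv2.resize(p[220:340,180:340],None,fx=4,fy=4)[...,::-1])
E
```

```text
t 10.55 tcp [ 551.1 -210.6   31.9] yaw -2.2 gap mm 29.0 F [-0.6 -0.4 -0.2] j [-0.41  0.07  1.84 -0.    1.24 -1.94] tilt [-0. -0. -1.]
delta units [ 0.016 -3.125  0.026] rows 3.1
spin 7.475
```

View pics/s4.png

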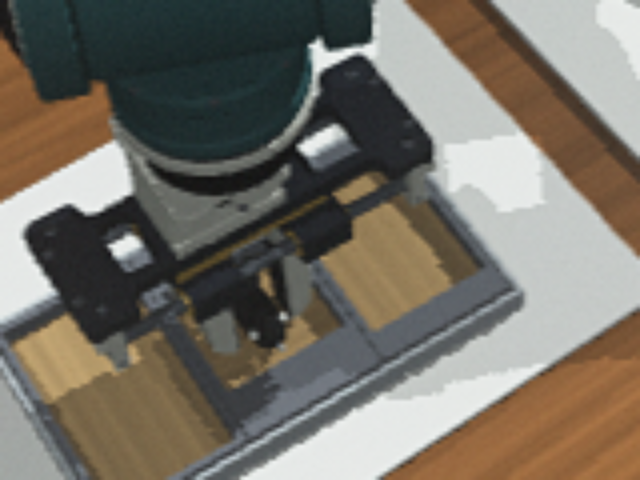

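The short lure lies between the opened fingers at (265,330). I'll rise and go to the middle lure.

Call:
step_arm(moves="0 -0.4 0 0 0.69; 0 -0.8 0 0 0.69; 0 -0.9 0 0 0.5; 0 -0.9 0 1 0.4; 0 0 0 1 0.4; 0 0 0 1 0.4; 0 0 0 1 0.4; 0 0 0 1 0.4; 0 0 0 1 0.4; 0 0 0 1 0.4")

```text
time: 11.6
tcp_pos: [551.2, -210.6, 107.7]
eef_rot: [-0.617, 0.345, -0.346, 0.617]
contact_force: [-0.7, 0.3, 0.6]
finger_gap: 0.6
```

Call:
step_arm(moves="0 0 0 0.5 0.4; 0 0 0 0 0.4")

```text
time: 11.8
tcp_pos: [551.2, -210.6, 107.7]
eef_rot: [-0.605, 0.365, -0.366, 0.605]
contact_force: [0.2, 0.2, 0.3]
finger_gap: 0.602
```

```bash
python3 plan.py 464 183.5 100 -62.3
```

```text
t 11.8 tcp [ 551.2 -210.6  107.7] yaw -62.26 gap mm 56.0 F [0.2 0.2 0.3] j [-0.41 -0.    1.78 -0.    1.36 -0.89] tilt [ 0.001 -0.    -1.   ]
delta units [-15.577   0.301   4.251] rows 15.6
spin 0.005
```

Call:
step_arm(moves="-0.97 0 0.27 0 0.4; -0.97 0 0.26 0 0.4; -0.97 0 0.27 0 0.4; -0.97 0 0.26 0 0.4; -0.97 0 0.27 0 0.4; -0.97 0 0.26 0 0.4; -0.97 0 0.27 0 0.4; -0.97 0 0.26 0 0.4; -0.97 0 0.27 0 0.4; -0.97 0 0.26 0 0.4")

```text
time: 12.8
tcp_pos: [496.3, 35.7, 107.5]
eef_rot: [-0.606, 0.364, -0.365, 0.606]
contact_force: [0.6, -0.2, 0.7]
finger_gap: 0.599
```

Call:
step_arm(moves="-0.97 0 0.27 0 0.4; -0.97 0 0.26 0 0.4; -0.97 0 0.27 0 0.4; -0.97 0 0.26 0 0.4; -0.97 0.3 0.27 0 0.4; -0.97 0.3 0.26 0 0.4; 0 0.5 0 0 0.4; 0 0.5 0 0 0.4; 0 0 0 0 0.4; 0 0 0 0 0.4")

```text
time: 13.8
tcp_pos: [464.0, 181.3, 66.8]
eef_rot: [0.606, -0.365, 0.365, -0.605]
contact_force: [0.6, 0.5, 0.2]
finger_gap: 0.601
```

```bash
python3 plan.py 464 183.5 26.5 -62.3
python3 - <<'E'
from m import *
p,d=bot.camera("top"); np.savez("pics/top5.npz",p=p,d=d); cv2.imwrite("pics/t5.png",cv2.resize(p[170:340,120:560],None,fx=1.8,fy=1.8)[...,::-1])
p,d=bot.camera("scene"); cv2.imwrite("pics/s5.png",cv2.resize(p[130:370,150:480],None,fx=2,fy=2)[...,::-1])
E
```

```text
t 13.8 tcp [464.  181.3  66.8] yaw -62.22 gap mm 55.9 F [0.6 0.5 0.2] j [ 0.32 -0.17  2.01 -0.    1.31 -0.16] tilt [-0. -0. -1.]
delta units [-0.077  1.614  0.041] rows 1.6
spin 0.01
```

View pics/t5.png

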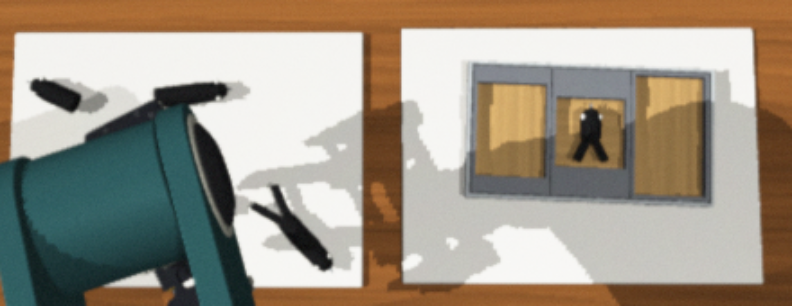

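View pics/s5.png

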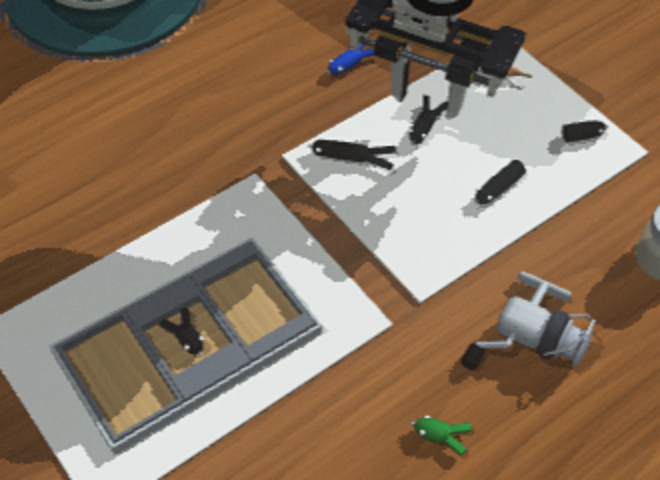

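The short lure sits in the middle bay, which is the shortest (top crop (590,135)). The fingers straddle the middle lure at scene crop (425,120), so I'll descend and grip.

Call:
step_arm(moves="-0.08 0.6 0.04 0 0.4; 0 0.6 0 0 0.4; 0 0.41 0 0 0.4; 0 0 0 0 0.5; 0 0 0 0 0.9; 0 0 0 0 0.9; 0 0 0 0 0.9; 0 0 0 0 0.9; 0 0 0 0 0.9; 0 0 0 0 0.9")

```text
time: 14.9
tcp_pos: [463.8, 184.3, 26.7]
eef_rot: [-0.605, 0.365, -0.365, 0.605]
contact_force: [0.9, -0.9, -0.6]
finger_gap: 0.213
```

```bash
python3 plan.py 554 -131 100 -2.2
```

```text
t 14.9 tcp [463.8 184.3  26.7] yaw -62.2 gap mm 19.8 F [ 0.9 -0.9 -0.6] j [ 0.33 -0.13  2.04 -0.    1.23 -0.16] tilt [ 0.  0. -1.]
delta units [12.837 -2.934 -2.691] rows 12.8
spin -7.5
```

Call:
step_arm(moves="0 -0.4 0 0 0.9; 0 -0.6 0 0 0.9; 0 -0.6 0 -0.5 0.9; 0 -0.6 0 -1 0.9; 0 -0.6 0 -1 0.9; 0 -0.2 0 -1 0.9; 0 0 0 -1 0.9; 0 0 0 -1 0.9; 0 0 0 -1 0.9; 0 0 0 -1 0.9")

```text
time: 15.9
tcp_pos: [464.1, 184.4, 103.2]
eef_rot: [-0.707, 0.011, -0.012, 0.707]
contact_force: [0.4, -0.0, -0.6]
finger_gap: 0.211
```

```bash
python3 plan.py 554 -131 100 -2.2
```

```text
t 15.9 tcp [464.1 184.4 103.2] yaw -1.87 gap mm 19.6 F [ 0.4 -0.  -0.6] j [ 0.33 -0.21  1.97  0.    1.37 -1.21] tilt [ 0.001  0.    -1.   ]
delta units [  4.007   0.128 -12.49 ] rows 12.5
spin 0.041
```

Call:
step_arm(moves="0.31 0 -0.96 0 0.9; 0.31 0 -0.96 0 0.9; 0.31 0 -0.96 0 0.9; 0.31 0 -0.96 0 0.9; 0.31 0 -0.96 0 0.9; 0.31 0 -0.96 0 0.9; 0.31 0 -0.96 0 0.9; 0.31 0 -0.96 0 0.9; 0.32 0 -0.96 0 0.9; 0.32 0 -0.96 0 0.9")

```text
time: 16.9
tcp_pos: [533.0, -59.6, 103.3]
eef_rot: [0.707, -0.013, 0.014, -0.707]
contact_force: [0.6, 0.3, -0.4]
finger_gap: 0.214
```

Call:
step_arm(moves="0.32 0.2 -0.96 0 0.9; 0.32 0.2 -0.96 0 0.9; 0.32 0.4 -0.96 0 0.9; 0 0.4 0 0 0.9; 0 0.4 0 0 0.9; 0 0 0 0 0.9; 0 0 0 0 0.9")

```text
time: 17.6
tcp_pos: [553.7, -130.7, 62.1]
eef_rot: [-0.707, 0.013, -0.013, 0.707]
contact_force: [0.8, 0.1, -0.1]
finger_gap: 0.211
```

```bash
python3 plan.py 554 -131 35 -2.2;python3 - <<'E'
from h import *
p,d=bot.camera("scene"); cv2.imwrite("pics/s6.png",cv2.resize(p[200:360,160:360],None,fx=3,fy=3)[...,::-1])
E
```

```text
t 17.6 tcp [ 553.7 -130.7   62.1] yaw -2.16 gap mm 19.7 F [ 0.8  0.1 -0.1] j [-0.28 -0.01  1.86  0.    1.29 -1.81] tilt [ 0.  0. -1.]
delta units [ 0.01   1.083 -0.01 ] rows 1.1
spin 0.005
```

View pics/s6.png

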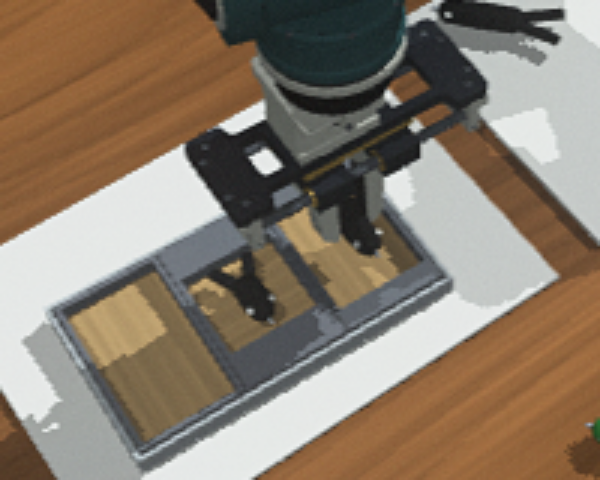

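The middle lure hangs over its bay at (360,230). I'll lower it slowly and release.

Call:
step_arm(moves="0 0.6 0 0 0.9; 0 0.3 0 0 0.9; 0 0.18 0 0 0.9; 0 0.06 0 0 0.9; 0 0.03 0 0 0.9; 0 0 0 0 0.9; 0 0 0 0 0.9")

```text
time: 18.35
tcp_pos: [553.9, -131.5, 32.6]
eef_rot: [0.707, -0.013, 0.014, -0.707]
contact_force: [0.1, 0.2, -0.5]
finger_gap: 0.214
```

Call:
step_arm(moves="0 0.03 0 0 0.9; 0 0 0 0 0.9; 0 0 0 0 0.74; 0 0 0 0 0.7; 0 0 0 0 0.69; 0 0 0 0 0.69; 0 0 0 0 0.69")

```text
time: 19.05
tcp_pos: [553.8, -131.4, 31.6]
eef_rot: [-0.707, 0.014, -0.014, 0.707]
contact_force: [0.2, -1.1, -0.1]
finger_gap: 0.312
```

Call:
step_arm(moves="0 -0.3 0 0 0.69; 0 -0.7 0 0 0.69; 0 -0.9 0 0 0.5; 0 -0.9 0 0 0.4; 0 0 0 -1 0.4; 0 0 0 -1 0.4; 0 0 0 -1 0.4; 0 0 0 -1 0.4; 0 0 0 -1 0.4; 0 0 0 -0.4 0.4")

```text
time: 20.05
tcp_pos: [553.9, -131.4, 102.3]
eef_rot: [0.662, 0.25, -0.249, -0.662]
contact_force: [-0.3, 0.3, -0.2]
finger_gap: 0.598
```

```bash
python3 plan.py 449.5 81 100 41.3
python3 - <<'E'
from h import *
p,d=bot.camera("scene"); cv2.imwrite("pics/s7.png",cv2.resize(p[200:360,160:360],None,fx=3,fy=3)[...,::-1])
E
```

```text
t 20.05 tcp [ 553.9 -131.4  102.3] yaw 41.31 gap mm 55.7 F [-0.3  0.3 -0.2] j [-0.28 -0.04  1.83 -0.    1.36 -2.57] tilt [ 0. -0. -1.]
delta units [2.475 0.088 9.138] rows 9.1
spin 0.002
```

View pics/s7.png

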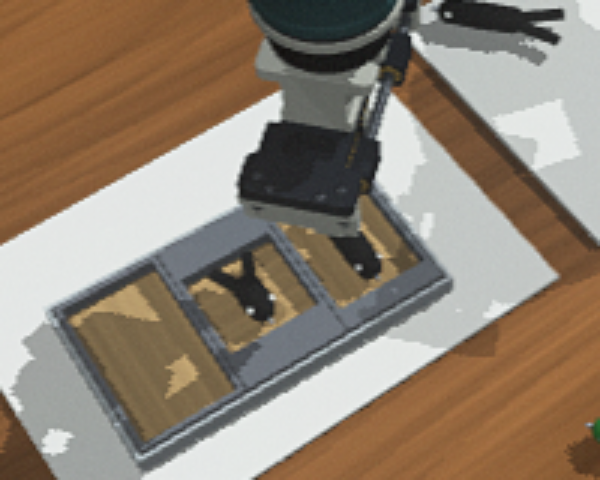

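Call:
step_arm(moves="0.25 0 0.91 0 0.4; 0.25 0 0.91 0 0.4; 0.25 0 0.91 0 0.4; 0.25 0 0.91 0 0.4; 0.25 0 0.91 0 0.4; 0.25 0 0.91 0 0.4; 0.25 0 0.91 0 0.4; 0.25 0.1 0.92 0 0.4; 0.24 0.4 0.92 0 0.4; 0.24 0.4 0.92 0 0.4")

```text
time: 21.1
tcp_pos: [450.5, 82.3, 79.6]
eef_rot: [0.663, 0.247, -0.247, -0.662]
contact_force: [0.3, -0.4, 0.6]
finger_gap: 0.602
```

Call:
step_arm(moves="0 0.4 0 0 0.4; 0 0 0 0 0.4; 0 0 0 0 0.4")

```text
time: 21.4
tcp_pos: [451.2, 81.1, 69.5]
eef_rot: [0.662, 0.247, -0.247, -0.662]
contact_force: [0.4, -0.5, 0.1]
finger_gap: 0.6
```

```bash
python3 plan.py 449.5 81 26.5 41.3
python3 - <<'E'
from h import *
p,d=bot.camera("scene"); cv2.imwrite("pics/s8.png",cv2.resize(p[140:340,160:430],None,fx=2.5,fy=2.5)[...,::-1])
E
```

```text
t 21.4 tcp [451.2  81.1  69.5] yaw 40.95 gap mm 55.8 F [ 0.4 -0.5  0.1] j [ 0.12 -0.28  2.09 -0.    1.33 -2.16] tilt [ 0. -0. -1.]
delta units [-0.053  1.721  0.042] rows 1.7
spin -0.044
```

View pics/s8.png

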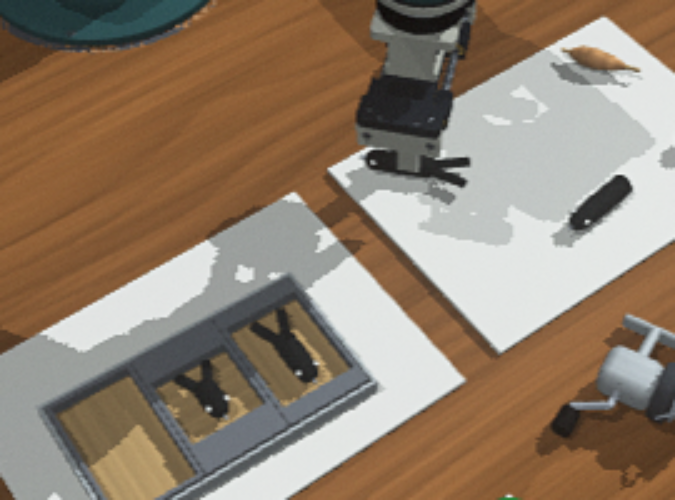

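Both placed lures lie in their bays at (205,395) and (290,345). The gripper stands over the long lure's body at (410,160).

Call:
step_arm(moves="-0.05 0.6 0.04 0 0.4; 0 0.6 0 0 0.4; 0 0.52 0 0 0.4; 0 0 0 0 0.5; 0 0 0 0 0.9; 0 0 0 0 0.9; 0 0 0 0 0.9; 0 0 0 0 0.9; 0 0 0 0 0.9; 0 0 0 0 0.9")

```text
time: 22.45
tcp_pos: [449.2, 81.5, 26.0]
eef_rot: [-0.662, -0.248, 0.248, 0.662]
contact_force: [-0.5, 0.5, -0.7]
finger_gap: 0.215
```

Call:
step_arm(moves="0 -0.4 0 0 0.9; 0 -0.6 0 0 0.9; 0 -0.6 0 0 0.9; 0 -0.6 0 0.4 0.9; 0 -0.6 0 1 0.9; 0 -0.2 0 1 0.9; 0 0 0 1 0.9; 0 0 0 1 0.9; 0 0 0 1 0.9; 0 0 0 0 0.9")

```text
time: 23.45
tcp_pos: [449.5, 81.5, 102.6]
eef_rot: [-0.707, 0.014, -0.015, 0.707]
contact_force: [-0.2, 0.0, -0.3]
finger_gap: 0.218
```

```bash
python3 plan.py 546 -289 100 -2.2
```

```text
t 23.45 tcp [449.5  81.5 102.6] yaw -2.35 gap mm 20.2 F [-0.2  0.  -0.3] j [ 0.12 -0.31  2.06 -0.    1.39 -1.41] tilt [ 0.001  0.    -1.   ]
delta units [  4.462   0.107 -14.649] rows 14.6
spin -0.018
```

Call:
step_arm(moves="0.3 0 -0.98 0 0.9; 0.3 0 -0.98 0 0.9; 0.3 0 -0.98 0 0.9; 0.3 0 -0.98 0 0.9; 0.3 0 -0.98 0 0.9; 0.3 0 -0.98 0 0.9; 0.3 0 -0.98 0 0.9; 0.3 0 -0.98 0 0.9; 0.3 0 -0.98 0 0.9; 0.3 0 -0.98 0 0.9")

```text
time: 24.45
tcp_pos: [515.1, -167.4, 102.2]
eef_rot: [0.707, -0.012, 0.012, -0.707]
contact_force: [0.8, -0.1, 0.8]
finger_gap: 0.216
```

Call:
step_arm(moves="0.3 0 -0.98 0 0.9; 0.3 0 -0.98 0 0.9; 0.3 0 -0.98 0 0.9; 0.3 0.2 -0.98 0 0.9; 0.26 0.2 -0.93 0 0.9; 0 0.4 0 0 0.9; 0 0.4 0 0 0.9; 0 0.4 0 0 0.9; 0 0 0 0 0.9; 0 0 0 0 0.9")

```text
time: 25.45
tcp_pos: [546.6, -288.2, 61.2]
eef_rot: [-0.707, 0.013, -0.013, 0.707]
contact_force: [-0.5, -0.4, 0.1]
finger_gap: 0.216
```

```bash
python3 plan.py 545.5 -289 35 -2.2;python3 - <<'E'
from h import *
p,d=bot.camera("scene"); cv2.imwrite("pics/s9.png",cv2.resize(p[200:380,140:360],None,fx=3,fy=3)[...,::-1])
E
```

```text
t 25.45 tcp [ 546.6 -288.2   61.2] yaw -2.13 gap mm 20.1 F [-0.5 -0.4  0.1] j [-0.53  0.1   1.76  0.    1.29 -2.06] tilt [-0.  0. -1.]
delta units [-0.041  1.049 -0.035] rows 1.0
spin 0.008
```

View pics/s9.png

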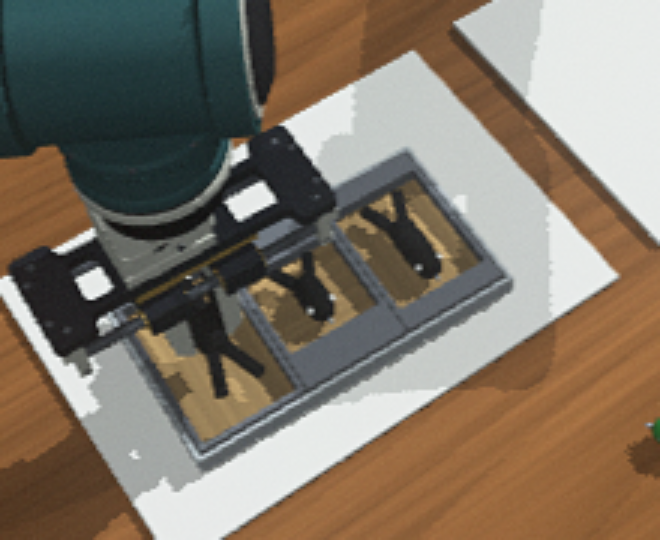

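The long lure is over the long bay at (230,350), tail away from the robot. I'll lower it, release, and retreat.

Call:
step_arm(moves="-0.04 0.6 -0.03 0 0.9; 0 0.3 0 0 0.9; 0 0.14 0 0 0.9; 0 0.06 0 0 0.9; 0 0.03 0 0 0.9; 0 0 0 0 0.9; 0 0 0 0 0.9")

```text
time: 26.2
tcp_pos: [545.7, -289.6, 33.2]
eef_rot: [0.707, -0.013, 0.014, -0.707]
contact_force: [0.2, -0.4, -0.1]
finger_gap: 0.215
```

Call:
step_arm(moves="0 0.03 0 0 0.9; 0 0 0 0 0.9; 0 0 0 0 0.74; 0 0 0 0 0.7; 0 0 0 0 0.69; 0 0 0 0 0.69; 0 0 0 0 0.69")

```text
time: 26.9
tcp_pos: [545.6, -289.5, 32.2]
eef_rot: [0.707, -0.014, 0.014, -0.707]
contact_force: [-0.2, -0.4, -0.7]
finger_gap: 0.312
```

Call:
step_arm(moves="0 -0.3 0 0 0.69; 0 -0.7 0 0 0.69; 0 -0.9 0 0 0.5; 0 -0.9 0 0 0.4; 0 -1 0 0 0.4; 0 -1 -1 0 0.4; 0 -1 -1 0 0.4; 0 0 -1 0 0.4; 0 0 -1 0 0.4; 0 0 -1 0 0.4")

```text
time: 27.9
tcp_pos: [540.7, -415.5, 179.3]
eef_rot: [0.707, -0.013, 0.014, -0.707]
contact_force: [-0.1, 0.3, 0.4]
finger_gap: 0.598
```

Call:
step_arm(moves="-0.6 0 -1 0 0.4; -0.6 0 -1 0 0.4; -0.6 0 -1 0 0.4; -0.6 0 -1 0 0.4; -0.6 0 -1 0 0.4; -0.6 0 -1 0 0.4; -0.6 0 -1 0 0.4; 0 0 0 0 0.4; 0 0 0 0 0.4; 0 0 0 0 0.4")

```text
time: 28.9
tcp_pos: [429.6, -584.7, 178.0]
eef_rot: [0.707, -0.013, 0.014, -0.707]
contact_force: [0.3, -0.1, -0.1]
finger_gap: 0.602
```

Run:
```python
from m import *
from h import *
for n in("top","scene"):
    p,d=bot.camera(n); np.savez(f"pics/{n}9.npz",p=p,d=d); P=pts(n,d)
    cv2.imwrite(f"pics/{n}9.png",p[...,::-1])
    for i,s,c,m in blobs(n,p):
        q=plane(n,c,17)[0]
        if abs(q[1])<400 and 400<q[0]<700: print(n,c.round(1),"xy@17",q.round(0),"z",np.percentile(P[m][:,2],[5,50,95]).round(1))
    for k,sd in dict(long=(546,-289),mid=(552,-131),short=(548.5,-210)).items():
        try:
            bc,a,s,sb,wb,ax=lure(n,p,sd); tot,bl=L[k]
            print(n,k,"yaw",round(a,1),"all",np.round(s,1),"centre",(bc+ax*(s[0]+tot/2)).round(1),"off",(bc+ax*(s[0]+tot/2)-sd).round(1))
        except Exception as e: print(n,k,e)
p=np.hstack([cv2.resize(cv2.imread("pics/top9.png")[180:340,340:550],None,fx=1.9,fy=1.9),cv2.resize(cv2.imread("pics/scene9.png")[220:380,160:370],None,fx=1.9,fy=1.9)])
cv2.imwrite("pics/end.png",p)
s=bot.sense();print(s["time"],s["tcp_pos"])
```

```text
top [151.3 222.1] xy@17 [588. 328.  17.] z [17.7 25.2 29. ]
top [224.6 222. ] xy@17 [588. 194.  17.] z [18.8 25.2 29.4]
top [492.1 244.2] xy@17 [ 548. -291.   17.] z [22.3 29.  34.5]
top [403.8 242.2] xy@17 [ 551. -132.   17.] z [22.6 28.8 34.1]
top [447.9 245.1] xy@17 [ 546. -211.   17.] z [22.2 28.8 33.9]
top long yaw 179.1 all [-56.8  41. ] centre [ 546. -291.] off [ 0. -2.]
top mid yaw -1.7 all [-44.3  30.2] centre [ 552.3 -132.2] off [ 0.3 -1.2]
top short yaw -9.0 all [-31.1  22.7] centre [ 546.8 -211. ] off [-1.7 -1. ]
scene [440.7 195.1] xy@17 [590. 326.  17.] z [13.7 22.7 28. ]
scene [400.1 220.5] xy@17 [590. 193.  17.] z [16.2 23.9 28. ]
scene [275.  278.7] xy@17 [ 550. -131.   17.] z [21.4 28.3 33.8]
scene [240.8 294.5] xy@17 [ 540. -211.   17.] z [15.3 26.5 33.2]
scene [209.7 317.1] xy@17 [ 547. -290.   17.] z [22.4 28.  33.1]
scene long yaw 178.7 all [-61.1  41.2] centre [ 546.1 -290.3] off [ 0.1 -1.3]
scene mid yaw -2.9 all [-45.8  34.2] centre [ 546.1 -130.8] off [-5.9  0.2]
scene short yaw 5.1 all [-36.2  25.8] centre [ 536.9 -211.1] off [-11.6  -1.1]
29.0 [ 429.73548143 -584.56615383  177.76034296]
```

View pics/end.png

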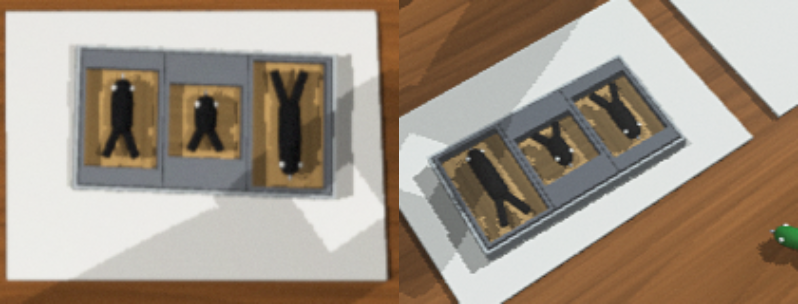

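Run:
```python
from h import *
for n in("top","scene"):
    p=np.load(f"pics/{n}9.npz");P=pts(n,p["d"])
    for i,s,c,m in blobs(n,p["p"]):
        q=P[m]
        if q[:,1].mean()>-90 or q[:,1].mean()<-340 or not 450<q[:,0].mean()<650: continue
        x=q[:,0]; e=np.linspace(x.min(),x.max(),9)
        print(n,q[:,1].mean().round(),[f"{(a+b)/2:.0f}:{np.percentile(q[(x>=a)&(x<=b)][:,2],90):.1f}" for a,b in zip(e,e[1:])])
        yc=np.median(q[:,1]); t=q[(q[:,2]<28)&(abs(q[:,1]-yc)>8)]
        print("  tail L/R z",np.median(t[t[:,1]>yc][:,2]).round(1),np.median(t[t[:,1]<yc][:,2]).round(1))
for n in("top","scene"):
  c=[]
  for k in("0","9"):
    p=np.load(f"pics/{n}{k}.npz"); h=cv2.cvtColor(p["p"],cv2.COLOR_RGB2HSV)
    reg=np.zeros((480,640),bool); reg[(slice(270,325),slice(135,180)) if n=="top" else (slice(152,172),slice(380,418))]=1
    m=reg&(h[...,1]>80); v,u=np.nonzero(m); c.append((u.mean().round(1),v.mean().round(1),len(u)))
  print(n,"float px",c)
```

```text
Traceback (most recent call last):
IndexError: index -1 is out of bounds for axis 0 with size 0
```

Run:
```python
from h import *
for n in("top","scene"):
    p=np.load(f"pics/{n}9.npz");P=pts(n,p["d"])
    for i,s,c,m in blobs(n,p["p"]):
        q=P[m&(p["d"]>0)]; q=q[(q[:,2]>5)&(q[:,2]<45)]
        if len(q)<60 or q[:,1].mean()>-90 or q[:,1].mean()<-340 or not 450<q[:,0].mean()<650: continue
        x=q[:,0]; e=np.linspace(x.min(),x.max(),8)
        f=lambda a,b:q[(x>=a)&(x<=b)][:,2]
        print(n,q[:,1].mean().round(),[f"{(a+b)/2:.0f}:{np.percentile(f(a,b),85):.1f}" for a,b in zip(e,e[1:]) if len(f(a,b))>3])
        yc=np.median(q[:,1]); t=q[(q[:,2]<28)&(abs(q[:,1]-yc)>8)]
        print("  tail L/R z",np.median(t[t[:,1]>yc][:,2]).round(1),np.median(t[t[:,1]<yc][:,2]).round(1))
for n in("top","scene"):
  c=[]
  for k in("0","9"):
    p=np.load(f"pics/{n}{k}.npz"); h=cv2.cvtColor(p["p"],cv2.COLOR_RGB2HSV)
    reg=np.zeros((480,640),bool); reg[(slice(270,325),slice(135,180)) if n=="top" else (slice(152,172),slice(380,418))]=1
    m=reg&(h[...,1]>80); v,u=np.nonzero(m); c.append((u.mean().round(1),v.mean().round(1),len(u)))
  print(n,"float px",c)
```

```text
top -288.0 ['506:31.4', '519:33.2', '533:32.7', '547:33.9', '561:32.8', '574:26.6', '588:26.7']
  tail L/R z 25.3 24.4
top -130.0 ['520:26.3', '530:26.5', '541:31.4', '551:33.1', '561:33.8', '571:33.7', '582:32.3']
  tail L/R z 24.4 25.3
top -209.0 ['525:27.3', '532:26.4', '540:31.0', '547:32.6', '554:33.6', '561:33.0', '569:32.5']
  tail L/R z 25.2 25.1
scene -135.0 ['511:23.8', '523:25.7', '535:27.0', '548:33.6', '560:32.9', '572:32.9', '584:31.2']
  tail L/R z 24.8 25.1
scene -213.0 ['517:20.3', '526:26.3', '535:25.5', '543:30.9', '552:32.6', '561:33.4', '570:30.8']
  tail L/R z 23.9 24.0
scene -291.0 ['509:31.9', '522:31.8', '536:33.0', '550:32.3', '564:31.0', '578:26.6', '592:26.8']
  tail L/R z 24.5 25.1
top float px [(np.float64(153.9), np.float64(300.0), 296), (np.float64(153.9), np.float64(300.0), 297)]
scene float px [(np.float64(398.5), np.float64(160.2), 210), (np.float64(398.6), np.float64(160.2), 210)]
```

Everything lies flat, and nothing else has moved.

```bash
python3 -c "
from rig import bot
print(bot.hand_in(), bot.sense()['time'])"
```

```text
the job is handed in; nothing more can be done
the job is handed in; nothing more can be done
```

I put the three whole lures in their matching bays (long in long, middle in middle, short in short), backed the arm off and handed the job in at about 29 s. No verdict came back.

**Position:** In the top view each lure's centre was within about 2 mm of its bay centre, against an allowance of 26 mm.

**Flatness:** Body tops measured about 33–34 mm. That matches a 22 mm body on a floor I measured at 11 to 12 mm. The height was level along each body, and the left and right tail heights agreed to about 1 mm.

**Things to leave alone:** The torn lures and the float measured the same as at the start in both views. I never went near the reel and saw no sign that it moved, but I did not measure it again at the end.

**Disagreement:** The scene camera put the short lure's centre about 12 mm off along its bay and the middle lure's about 6 mm off. The scene view's black mask probably picked up shadow, so I trusted the top view. Even those readings are within the allowance.

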